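Draw the rolling pin out of a drawer that opens only part way

ROBOT

A 6-joint arm with a two-finger parallel gripper is mounted at the origin on a cart in front of the work surface, level with it; the furniture and walls round the work are solid. World frame = base frame: x ahead of the robot, y to its left, z up, the work surface at z = 0. Lengths are in m, angles in rad, forces in N, time in s.
With the tool pointing down it reaches from about 0.325 to 0.9 m from the base axis. Payload 6.1 kg.
Tool frame: the origin (TCP) lies at the very end of the fingers, on their centre line; the grasp point (between the pads) lies 19 mm behind it; z points along the fingers, y is the line along which they close (so a half turn about z gives the same grasp; the last joint's range is limited). The gripper opens to 85 mm and grips with 20 to 120 N. Pads are 22 mm wide; open, the fingers measure 114 mm over their backs; the gripper's body (76 mm by 85 mm) begins 54 mm behind the grasp point. The pads swing forward as they close: fully open they stand 13 mm farther back than shut.
Start: joints at [-1.253, 0.22, 1.526, -0, 1.395, -0.126], TCP at [0.268, -0.564, 0.231] pointing down, gripper open.
Joint ranges: [-2.98, 2.98], [-0.91, 2.08], [0.09, 2.57], [-1.24, 4.39], [0.2, 2.65], [-2.68, 2.68]. Speed limits (rad/s): [2.57, 2.57, 3.01, 3.14, 3.14, 3.14].

INTERFACE

Orientations are given as a rotation vector (axis times angle).
In Python, from rig import sensors, vision, workorder gives the robot as it stands.
- The arm moves only by the tool step_arm, never from a script. Its argument "deltas" is a list of rows, each a list of 7 numbers: the turn, a rotation vector about the tool's x, y, z in rad, then the shift along the tool's x, y, z in mm, then the gripper command: -1 is shut, 1 is fully open, values between are in proportion. A call has exactly 10 rows; each row is the pose to reach, as a shift and turn from the pose commanded when the call began, along the tool's axes at that moment; what a row does not reach only later rows make up. A row lasts 1/12 s, in which the tool goes at most 41.7 mm and 7.16 degrees, less where a joint would pass 70% of its speed; a pose out of reach is approached as far as the arm can. A call with a gripper value outside its range is refused whole. The fingers move at their own pace and stop on an object; "squeeze" is the grip in N (left out, the last holds). Time passes only in rows, so rows that repeat a pose let the fingers close, or fill a call up. It gives the time, the measured TCP pose, the force, the opening and the grip force at its end, in the units of the state.
- sensors.observe(): the state, without advancing time (a new reading comes with each control period).
- vision.get_image(name): name is "side" or "top"; returns the picture (420x560x3 uint8, red, green, blue); there is no depth.
- vision.get_calibration(name): a dict with "K" (3x3 intrinsics, pixels), "rvec" (rotation vector, rad) and "tvec" (3), from world to camera coordinates, as OpenCV has them. Camera axes: x right, y down, z forward; pixel columns grow to the right and rows downward; lengths in m; the calibration is good to about 2 mm. A picture is of the moment at which its call begins. get_calibration takes no time and is no camera call.
- workorder.sign_off(): hands the job in; it is judged then, once.
The state is a dict: "time_s": time; "qpos": joint angles; "dq": joint speeds; "tau": joint torques, N m; "position": TCP position; "eef_rot": TCP orientation; "ft_force": force on the tool from outside, world axes, zero at the start; "moment": the same for the moment, N m; "opening": finger opening in m; "gripper_force": force on a finger pad.
Only numpy, scipy, OpenCV 4.12 (cv2) and the standard library are available. Lean on these libraries where they do the work, as an engineer would, in place of code of your own. Each camera call takes 0.05 s, during which the arm holds its last target. There are 200 camera calls.

TASK

Pull the drawer of the little bench unit out to its stop, then get the rolling pin out of it: the drawer does not come out far enough for a straight lift, so raise the pin's front end over the drawer front and draw it out on a slant from under the unit's top. Finish still holding the pin in the gripper, still and level in the air, well clear above the height of the unit's top. Leave the jars and crockery standing around undisturbed.

Things in the scene. Friction and masses are not known exactly. Their poses are not given: they have to be found in the camera images.
- drawer_unit: Low oak bench unit with one drawer, fixed to the worktop: 312 mm deep (its x), 234 mm wide (its y), 114 mm high. Origin: centre of its underside, on the worktop. The drawer opens towards its -x; the case's open front lies at x = -156 mm, covered while shut by the drawer front.
- top_edge (a point): Middle of the lower front edge of the unit's top panel, which roofs the drawer's back part: 100 mm above the worktop, at x = -159 mm of the unit; the panel is 14 mm thick (upper face at 114 mm). The pin must come out below this edge.
- front_edge (a point): Middle of the drawer front's upper edge: 98 mm above the worktop, front 14 mm thick and 230 mm wide. The pin must come out above this edge. Moves with the drawer (with the drawer out it is 180 mm farther along the unit's -x).
- lane_floor (a point): Centre of the pin lane's floor, 20 mm above the worktop; moves with the drawer. In the unit's axes the inside runs 138 mm either way in x, and in y from -69 mm (a 60 mm high divider, top over the worktop) to +69 mm (side wall, 72 mm). Two cross rests 12 mm thick, at x -112 and +112 mm, hold the pin's handles in 24 mm wide notches (bottom 20 mm, cheeks 36 mm over this floor); between them it is open.
- pin_drawer (a joint): How far the drawer is out, in m: 0 shut, 0.18 at its hard stop. It stays where it is left; about 3 N of sliding friction.
- drawer_handle (a point): Middle of the drawer's straight brass bar handle: 10 mm thick, 124 mm long along the unit's y, its axis 38 mm in front of the drawer front's outer face and 78 mm above the worktop, on two posts 48 mm either side of the middle; the 96 mm between the posts and the 33 mm gap behind the bar are free from above. Moves with the drawer.
- rolling_pin: Wooden rolling pin, 0.2 to 0.3 kg, 260 mm long: barrel 36 mm thick and 180 mm long, with a 20 mm thick, 40 mm long handle at each end. Origin at its centre on the axis; its x axis runs along the pin, from the front end (towards the drawer front) to the back end. It lies lengthwise in the drawer, axis 50 mm above the worktop, barrel 12 mm clear of the drawer floor, and moves with the drawer.
- pin_front (a point): Centre of the end face of the pin's front handle (nearest the drawer front), on the pin's axis.
- pin_back (a point): Centre of the end face of the pin's back handle, on the pin's axis; with the drawer at its stop it is still about 88 mm under the unit's top.
- teaspoon: Steel teaspoon, 130 mm, lying in the narrow lane of the drawer beside the pin; it may stay there. Origin at the centre of its underside.
- clip_jar: Clip-top glass jar, 91x80x134 mm, on the back part of the unit's top. Origin at the centre of its base. Leave alone.
- herb_bottle: Small corked glass bottle, 44x47x95 mm, on the back part of the unit's top. Origin at the centre of its base. Leave alone.
- corked_bottle: Small corked glass bottle, 48x48x100 mm, on the back part of the unit's top. Origin at the centre of its base. Leave alone.
- bowl: White pinch bowl, 105 mm across, 51 mm high, on the worktop right of the drawer's path. Origin at the centre of its base. Leave alone.
- salt: Salt shaker, 44 mm across, 90 mm high, on the worktop right of the drawer's path. Origin at the centre of its base. Leave alone.
- mug: Two-tone mug, 78 mm across, 113 mm with handle, 100 mm high, on the worktop right of the drawer's path. Origin at the centre of its base. Leave alone.

How it is judged:
On the way, in this order (a step that is already met when the one before it is completed fails the run):
1. the drawer is pulled out to its stop (within 12 mm) (value of joint pin_drawer above 0.168 m), for 0.2 s.
2. the pin's front end is raised over the drawer front's upper edge while its back end is still under the unit's top (height (world z) of pin_front above 0.106 m and x of pin_back in the frame of drawer_unit above -0.156 m and height (world z) of pin_back below 0.1 m), for 0.05 s.
At the end, for the whole second after the job is handed in: The pin is held in the gripper, still (under 30 mm/s), level within 15 degrees, both its ends more than 160 mm above the worktop (46 mm above the unit's top), and touching no part of the unit (height (world z) of each of pin_front, pin_back above 0.16 m and angle between rolling_pin's own x axis and vertical between 1.31 and 1.83 rad and contact force between the fingers and rolling_pin above 1 N and contact force between drawer_unit and rolling_pin below 0.2 N and linear speed of rolling_pin below 0.03 m/s); the arm keeps its last pose, push and grip.
It fails at once if a jar, bottle, bowl, shaker or mug is shifted by more than 30 mm or tipped (distance of any of clip_jar, herb_bottle, corked_bottle, bowl, salt, mug from where it was at the start of the episode above 0.03 m or angle between any of clip_jar, herb_bottle, corked_bottle, bowl, salt, mug's own z axis and vertical above 0.5 rad).
It also fails if it takes over 51 s, if anything falls off the work surface, if the arm or the gripper's body presses on something with over 40 N, if the wrist force passes 120 N, or if a joint passes its speed limit or range.

## Working session

There is one attempt and no reset: what is moved stays moved. The work goes in short steps, Python scripts to look and compute and a tool call to move; the robot and the scene stay as the last step left them, time stands still between calls to the robot, and variables do not carry over. Pictures are saved under pics/ and viewed, at most 10 in all, crops included, and the job is handed in when it is done.

Besides the shell and the picture viewer there is one more tool, called after "Call:" as name([rows], argument=value, ...), one row to a line, values as JSON. step_arm: Moves the arm, as the interface text tells. Its arguments: {"type":"object","properties":{"deltas":{"type":"array"},"squeeze":{"type":"number"}},"required":["deltas"]}

```bash
mkdir -p pics
cat > h.py <<'E'
import numpy as np, cv2
from rig import sensors, vision, workorder
def save(n,f): 
    im=vision.get_image(n); cv2.imwrite('pics/'+f,cv2.cvtColor(im,cv2.COLOR_RGB2BGR)); return im
def cal(n):
    c=vision.get_calibration(n); return np.array(c['K']),np.array(c['rvec'],float),np.array(c['tvec'],float)
def ray(n,uv,z):
    K,r,t=cal(n); R=cv2.Rodrigues(r)[0]; C=-R.T@t
    d=R.T@np.linalg.inv(K)@np.array([uv[0],uv[1],1.]); return C+d*(z-C[2])/d[2]
def proj(n,P):
    K,r,t=cal(n); return cv2.projectPoints(np.array(P,float).reshape(-1,1,3),r,t,K,None)[0].reshape(-1,2)
E
python3 - <<'E'
from h import *
a=save('top','t0.png');b=save('side','s0.png')
for n in('top','side'):
    K,r,t=cal(n);R=cv2.Rodrigues(r)[0];print(n,K[0,0],-R.T@t,R[2])
print(sensors.observe())
E
```

```text
top 460.3893515237837 [0.19456495 0.02383058 1.4567016 ] [ 0.22043742 -0.01174614 -0.97533039]
side 544.8543876225643 [ 0.7089044  -0.885687    1.50505169] [-0.12644208  0.54351089 -0.82982427]
{'time_s': 0.1, 'qpos': array([-1.25309328e+00,  2.21140676e-01,  1.52750445e+00, -2.12580842e-05,
        1.39469335e+00, -1.26073514e-01]), 'dq': array([ 6.91768685e-04, -4.96952534e-04, -2.41626295e-03,  6.70514931e-05,
        2.51044369e-03, -3.82788026e-04]), 'tau': array([ 4.73940090e-04, -4.98244715e+01, -3.90546513e+01,  4.46022440e-06,
        5.69320342e-03,  1.19346291e-05]), 'position': array([ 0.26817922, -0.56393581,  0.23030861]), 'eef_rot': array([-3.06287765e+00, -6.91000301e-01,  2.94910280e-04]), 'ft_force': array([-0.4400254 ,  0.63155529,  0.13541775]), 'moment': array([-0.03313348, -0.03275831, -0.03313938]), 'gripper_force': 0.0, 'opening': 0.08547380049831103}
```

View pics/t0.png

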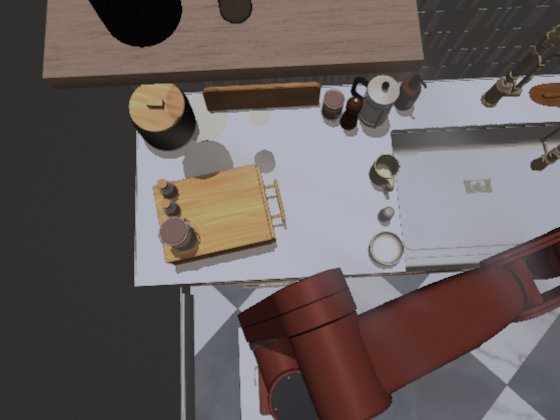

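View pics/s0.png

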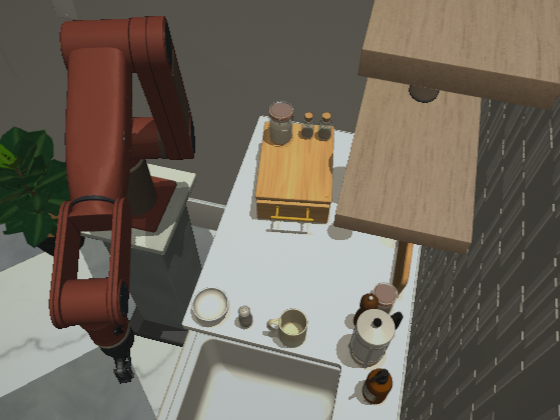

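The top view shows the unit at about (215,212) px with its handle on the right at (278,202), so the drawer opens to image right (roughly world −y). The mug, salt and bowl are at (384,170), (386,214) and (386,249). Next I'll enlarge the unit to read its corners.

Run:
```python
import cv2
a=cv2.imread('pics/t0.png')[150:280,140:300];cv2.imwrite('pics/t0c.png',cv2.resize(a,None,fx=4.5,fy=4.5,interpolation=cv2.INTER_CUBIC))
from h import *
for uv,z in [((215,212),.114),((278,202),.078),((384,170),.1),((386,249),.05)]: print(uv,ray('top',uv,z).round(3))
```

```text
(215, 212) [0.487 0.205 0.114]
(278, 202) [0.517 0.016 0.078]
(384, 170) [ 0.595 -0.315  0.1  ]
(386, 249) [ 0.358 -0.308  0.05 ]
```

View pics/t0c.png

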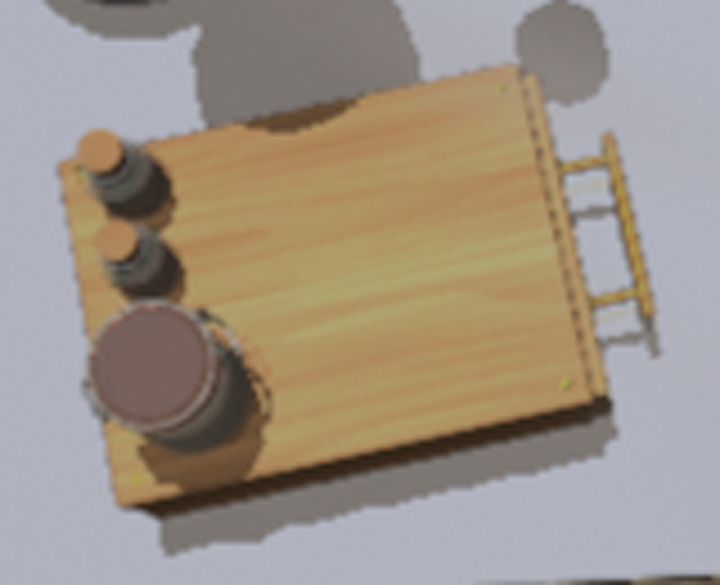

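The crop shows the top panel's corners at (62,170), (517,65), (590,403) and (120,505). The handle bar runs from (608,135) to (648,314).

```bash
cat >> h.py <<'E'
def fit2(L,W):
    L=np.array(L);W=np.array(W);l=L-L.mean(0);w=W-W.mean(0)
    a=np.arctan2((l[:,0]*w[:,1]-l[:,1]*w[:,0]).sum(),(l*w).sum())
    R=np.array([[np.cos(a),-np.sin(a)],[np.sin(a),np.cos(a)]]);t=W.mean(0)-R@L.mean(0);return a,t,(W-(L@R.T+t))
E
python3 - <<'E'
from h import *
f=lambda p:(140+(p[0]+.5)/4.5-.5,150+(p[1]+.5)/4.5-.5)
px=[(62,170),(517,65),(590,403),(120,505)]
W=[ray('top',f(p),.114)[:2] for p in px]
L=[(.156,-.117),(-.159,-.117),(-.159,.117),(.156,.117)]
print(np.round(W,3))
H=[ray('top',f(p),.081)[:2] for p in [(608,135),(648,314)]]
print('handle',np.round(H,3))
LH=[(-.156-.014-.038,-.062),(-.208,.062)]
for LL,WW in((L,W),(L+LH,W+H)):
    a,t,r=fit2(LL,WW);print(np.degrees(a),t.round(4),(r*1e3).round(1).tolist())
R=np.array([[np.cos(a),-np.sin(a)],[np.sin(a),np.cos(a)]])
for l in [(-.208,0),(-.388,0),(-.18,0)]:print(l,(R@np.array(l)+t).round(4))
print(proj('side',[list(R@np.array(l)+t)+[z] for l,z in [((-.208,.062),.083),((-.208,-.062),.083),((-.159,.117),.114),((-.159,-.117),.114)]]))
E
```

```text
[[0.573 0.389]
 [0.631 0.082]
 [0.397 0.043]
 [0.347 0.35 ]]
handle [[0.588 0.022]
 [0.461 0.002]]
99.85569725676692 [0.4866 0.2173] [[-2.2, -2.0], [1.6, 0.9], [-1.4, 2.5], [2.0, -1.3]]
99.96942967347539 [0.4872 0.2172] [[-2.3, -2.0], [0.8, 0.8], [-2.3, 2.8], [1.8, -0.9], [3.4, -0.7], [-1.4, -0.0]]
(-0.208, 0) [0.5232 0.0123]
(-0.388, 0) [ 0.5543 -0.165 ]
(-0.18, 0) [0.5183 0.0399]
[[271.08894337 215.94247645]
 [310.93720525 218.62498762]
 [254.7543697  196.17877815]
 [329.88731736 201.15790961]]
```

```bash
cat >> h.py <<'E'
from scipy.spatial.transform import Rotation as Ro
A=np.radians(99.9); T=np.array([.4872,.2172,0]); U=Ro.from_euler('z',A)
def w(p): return U.apply(np.array(p,float))+T      # unit -> world
def ul(p): return U.inv().apply(np.array(p,float)-T)
def delta(pu,R,s=None):
    """tool delta [rot, mm] from measured pose to unit-frame TCP pu with world Rotation R"""
    o=sensors.observe(); R0=Ro.from_rotvec(o['eef_rot'])
    d=np.r_[(R0.inv()*R).as_rotvec(),1e3*R0.inv().apply(w(pu)-o['position'])]
    print(d.round(3).tolist()); return d
def tool(yaw_deg,tilt=0): # unit axes: tool x at yaw; tilt (deg) about unit y
    return U*Ro.from_euler('y',tilt,degrees=True)*Ro.from_euler('z',yaw_deg,degrees=True)*Ro.from_rotvec([np.pi,0,0])
E
python3 - <<'E'
from h import *
R=tool(-90); print(R.as_matrix().round(2).tolist())
delta((-.208,0,.19),R)
print(w((-.208,0,.06)))
E
```

```text
[[0.99, 0.17, 0.0], [0.17, -0.99, -0.0], [-0.0, 0.0, -1.0]]
[-0.002, 0.0, 0.271, 477.504, -410.953, 41.116]
[0.52296125 0.01229726 0.06      ]
```

Call:
step_arm([
  [0, 0, 0.01, 10, -8, 0, -0.25],
  [0, 0, 0.03, 30, -26, 2, -0.25],
  [0, 0, 0.05, 56, -48, 4, -0.25],
  [0, 0, 0.07, 84, -72, 6, -0.25],
  [0, 0, 0.09, 112, -96, 8, -0.25],
  [0, 0, 0.11, 140, -120, 10, -0.25],
  [0, 0, 0.13, 168, -144, 12, -0.25],
  [0, 0, 0.15, 196, -168, 14, -0.25],
  [0, 0, 0.17, 224, -192, 16, -0.25],
  [0, 0, 0.19, 252, -216, 18, -0.25],
])

```text
time_s: 0.93
position: [0.4033, -0.2585, 0.213]
eef_rot: [-3.116, -0.395, -0.0]
ft_force: [0.4, -0.9, -0.2]
opening: 0.0323
gripper_force: 0.0
```

Run:
```python
from h import *
delta((-.208,0,.19),tool(-90))
```

```text
[-0.0, -0.0, 0.08, 183.425, -232.321, 23.091]
```

Call:
step_arm([
  [0, 0, 0.01, 22, -28, 2, -0.25],
  [0, 0, 0.02, 44, -56, 5, -0.25],
  [0, 0, 0.03, 66, -84, 8, -0.25],
  [0, 0, 0.04, 88, -112, 11, -0.25],
  [0, 0, 0.05, 110, -140, 14, -0.25],
  [0, 0, 0.06, 132, -167, 17, -0.25],
  [0, 0, 0.07, 154, -195, 20, -0.25],
  [0, 0, 0.08, 171, -217, 22, -0.25],
  [0, 0, 0.08, 180, -229, 23, -0.25],
  [0, 0, 0.08, 183, -232, 23, -0.25],
])

```text
time_s: 1.77
position: [0.5217, 0.0126, 0.1897]
eef_rot: [-3.128, -0.277, 0.001]
ft_force: [-0.1, 0.6, -0.2]
opening: 0.0319
gripper_force: 0.0
```

Run:
```python
from h import *
delta((-.208,0,.06),tool(-90))
s=save('side','s1.png')[160:260,200:360]; cv2.imwrite('pics/s1c.png',cv2.cvtColor(cv2.resize(s,None,fx=4,fy=4,interpolation=cv2.INTER_CUBIC),cv2.COLOR_RGB2BGR))
```

```text
[-0.001, 0.001, 0.004, 1.285, 0.65, 129.666]
```

View pics/s1c.png

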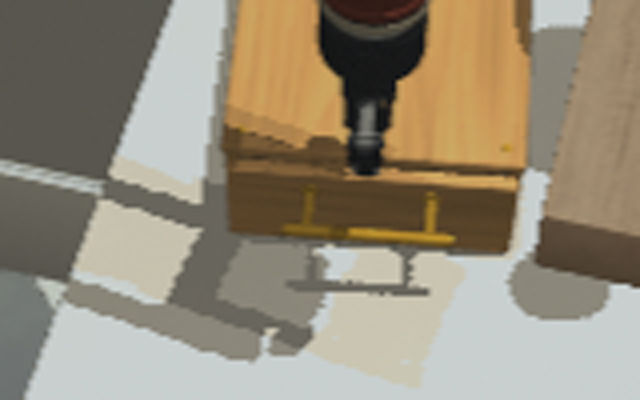

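The side view shows the closed gripper above the handle, and the bar centre at about px (292,219). The prediction was (291,217), so they agree within 2 mm. I'll descend.

Call:
step_arm([
  [0, 0, 0, 0.5, 0, 8, -0.25],
  [0, 0, 0, 1, 0.5, 22, -0.25],
  [0, 0, 0, 1, 0.5, 38, -0.25],
  [0, 0, 0, 1, 0.5, 54, -0.25],
  [0, 0, 0, 1, 0.5, 70, -0.25],
  [0, 0, 0, 1, 0.5, 86, -0.25],
  [0, 0, 0, 1, 0.5, 100, -0.25],
  [0, 0, 0, 1, 0.5, 112, -0.25],
  [0, 0, 0, 1, 0.5, 122, -0.25],
  [0, 0, 0, 1, 0.5, 130, -0.25],
])

```text
time_s: 2.65
position: [0.5225, 0.0083, 0.0592]
eef_rot: [-3.13, -0.271, 0.001]
ft_force: [0.5, -0.1, -0.7]
opening: 0.0321
gripper_force: 0.0
```

Call:
step_arm([
  [0, 0, 0, 0, 0, 0, -0.4],
  [0, 0, 0, 0, 0, 0, -0.6],
  [0, 0, 0, 0, 0, 0, -0.8],
  [0, 0, 0, 0, 0, 0, -1],
  [0, 0, 0, 0, 0, 0, -1],
  [0, 0, 0, 0, 0, 0, -1],
  [0, 0, 0, 0, 0, 0, -1],
  [0, 0, 0, 0, 0, 0, -1],
  [0, 0, 0, 0, 0, 0, -1],
  [0, 0, 0, 0, 0, 0, -1],
], squeeze=30)

```text
time_s: 3.48
position: [0.5233, 0.0091, 0.0606]
eef_rot: [-3.13, -0.273, -0.0]
ft_force: [-3.6, 2.1, 2.4]
opening: 0.0085
gripper_force: 29.6
```

Run:
```python
from h import *
o=sensors.observe();print(ul(o['position']))
delta((-.208-.182,0,.06),tool(-90))
```

```text
[-0.21115934  0.00024902  0.06062906]
[-0.0, -0.0, 0.001, 0.058, 178.841, 0.609]
```

Call:
step_arm([
  [0, 0, 0, 0, 4, 0, -1],
  [0, 0, 0, 0, 14, 0, -1],
  [0, 0, 0, 0, 28, 0, -1],
  [0, 0, 0, 0, 45, 0, -1],
  [0, 0, 0, 0, 62, 0, -1],
  [0, 0, 0, 0, 80, 0, -1],
  [0, 0, 0, 0, 98, 0, -1],
  [0, 0, 0, 0, 116, 0, -1],
  [0, 0, 0, 0, 132, 0, -1],
  [0, 0, 0, 0, 145, 0, -1],
])

```text
time_s: 4.32
position: [0.5479, -0.135, 0.0606]
eef_rot: [-3.13, -0.272, 0.002]
ft_force: [-4.6, 3.9, 5.6]
opening: 0.0088
gripper_force: 30.0
```

Call:
step_arm([
  [0, 0, 0, 0, 8, 0, -1],
  [0, 0, 0, 0, 15, 0, -1],
  [0, 0, 0, 0, 20, 0, -1],
  [0, 0, 0, 0, 25, 0, -1],
  [0, 0, 0, 0, 29, 0, -1],
  [0, 0, 0, 0, 32, 0, -1],
  [0, 0, 0, 0, 34, 0, -1],
  [0, 0, 0, 0, 35, 0, -1],
  [0, 0, 0, 0, 36, 0, -1],
  [0, 0, 0, 0, 36, 0, -1],
])

```text
time_s: 5.15
position: [0.5532, -0.166, 0.0605]
eef_rot: [-3.124, -0.272, 0.005]
ft_force: [-8.1, 13.7, 12.5]
opening: 0.0087
gripper_force: 30.9
```

Run:
```python
from h import *
o=sensors.observe();print(ul(o['position']),o['ft_force'])
```

```text
[-0.38882217  0.00086859  0.06053589] [-8.1397534  13.7271098  12.46588858]
```

Pull force has risen to 14 N after 178 mm of travel, so the drawer is at its stop. I'll release, rise and look at the pin.

Call:
step_arm([
  [0, 0, 0, 0, 0, 0, -0.8],
  [0, 0, 0, 0, 0, 0, -0.5],
  [0, 0, 0, 0, 0, 0, -0.25],
  [0, 0, 0, 0, 0, 0, -0.25],
  [0, 0, 0, 0, 0, -5, -0.25],
  [0, 0, 0, 0, 0, -25, -0.25],
  [0, 0, 0, 0, 0, -55, -0.25],
  [0, 0, 0, 0, 0, -90, -0.25],
  [0, 0, 0, 0, 0, -125, -0.1],
  [0, 0, 0, 0, 0, -160, 0],
])

```text
time_s: 5.98
position: [0.5543, -0.1696, 0.2222]
eef_rot: [3.129, 0.272, 0.001]
ft_force: [-0.0, 0.4, 0.0]
opening: 0.043
gripper_force: 0.0
```

Call:
step_arm([
  [0, 0, 0, 10, 10, 0, 0.3],
  [0, 0, 0, 10, 30, 0, 0.5],
  [0, 0, -0.12, 10, 60, 0, 0.5],
  [0, 0, -0.24, 10, 95, 0, 0.5],
  [0, 0, -0.36, 10, 130, 0, 0.5],
  [0, 0, -0.48, 10, 155, 0, 0.5],
  [0, 0, -0.6, 10, 165, 0, 0.5],
  [0, 0, -0.7, 10, 170, 0, 0.5],
  [0, 0, -0.75, 10, 170, 0, 0.5],
  [0, 0, -0.75, 10, 170, 0, 0.5],
])

```text
time_s: 6.82
position: [0.5935, -0.3361, 0.2203]
eef_rot: [2.812, 1.4, -0.0]
ft_force: [0.8, -0.3, -0.8]
opening: 0.0639
gripper_force: 0.0
```

Run:
```python
from h import *
s=save('top','t1.png')[150:290,190:350]; cv2.imwrite('pics/t1c.png',cv2.cvtColor(cv2.resize(s,None,fx=4,fy=4,interpolation=cv2.INTER_CUBIC),cv2.COLOR_RGB2BGR))
save('side','s2.png')
print(sensors.observe()['qpos'])
```

```text
[-6.29635239e-01  3.61406469e-01  1.37466230e+00 -5.97965117e-05
  1.40526972e+00  1.96506935e-02]
```

View pics/t1c.png

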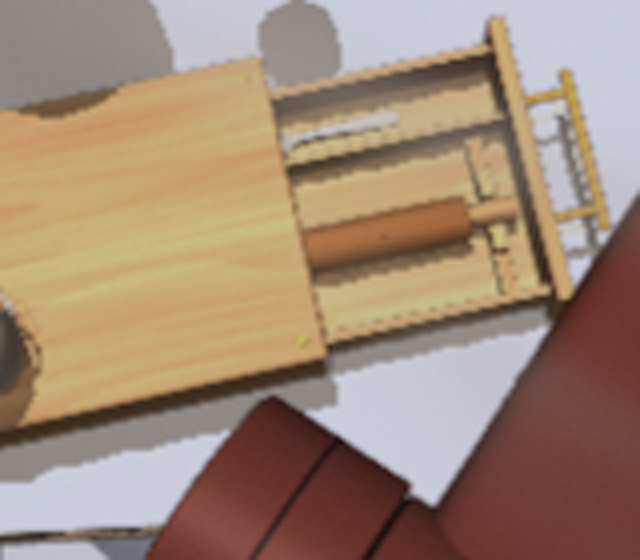

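The drawer is open. The barrel's front end is at crop (468,217), the front handle tip at (517,211), and the barrel passes under the top's edge at about (308,251). The spoon lies in the far lane, and the drawer front's top edge runs from (495,20) to (560,305).

Run:
```python
from h import *
f=lambda p:(190+(p[0]+.5)/4-.5,150+(p[1]+.5)/4-.5)
for n,p,z in [('barrel front',(468,217),.05),('tip',(517,211),.05),('barrel @edge',(308,251),.05),('fr',(492,20),.098),('fr',(556,303),.098),('div',(500,120),.06),('wall',(545,290),.072),('barrel f1',(463,200),.05),('f2',(472,236),.05),('mug etc',(0,0),.1)]:
    print(n,(1e3*ul(ray('top',f(p),z))).round(1)[:2])
print(proj('side',[w((x,.024,.068)) for x in(-.291,-.245,-.2)]).round(1))
s=cv2.imread('pics/s2.png')[140:340,200:400]; cv2.imwrite('pics/s2c.png',cv2.resize(s,None,fx=3,fy=3,interpolation=cv2.INTER_CUBIC))
```

```text
barrel front [-290.9   25.2]
tip [-329.5   29.1]
barrel @edge [-162.7   23.8]
fr [-340.8 -112.9]
fr [-334.4  114.2]
div [-332.8  -43.3]
wall [-332.4   98.6]
barrel f1 [-290.3   11. ]
f2 [-290.3   40.7]
mug etc [  28.1 -213.4]
[[281.1 242.3]
 [282.3 229.4]
 [283.4 217.2]]
```

View pics/s2c.png

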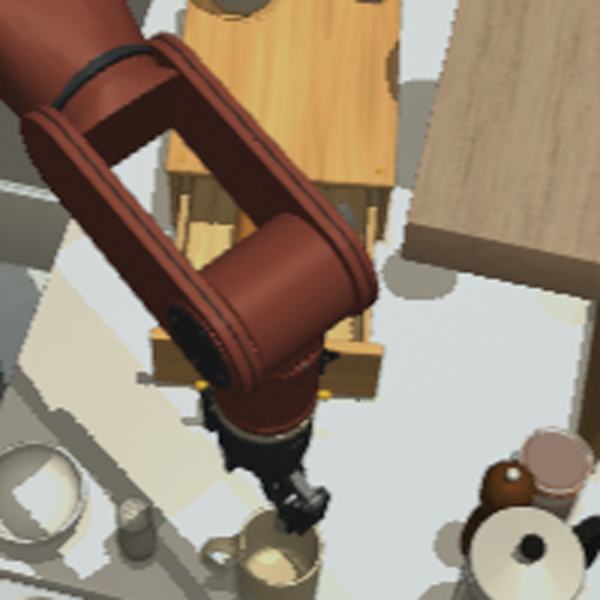

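The gripper sits at z = 0.22 over the mug, out of the way of the drawer. The pin axis is at unit y ≈ +26 mm with its tip at x ≈ −330 mm, which matches the sizes given. I'll grip 50 mm in front of its centre.

Run:
```python
from h import *
delta((-.25,.026,.19),tool(0))
```

```text
[0.0, 0.0, -0.822, 186.482, -253.389, 30.342]
```

Call:
step_arm([
  [0, 0, -0.04, 9, -13, 1, 0.6],
  [0, 0, -0.12, 28, -38, 4, 0.6],
  [0, 0, -0.22, 50, -68, 8, 0.6],
  [0, 0, -0.32, 73, -99, 12, 0.6],
  [0, 0, -0.42, 96, -130, 16, 0.6],
  [0, 0, -0.52, 119, -161, 20, 0.6],
  [0, 0, -0.62, 142, -192, 24, 0.6],
  [0, 0, -0.72, 163, -222, 27, 0.6],
  [0, 0, -0.79, 179, -243, 29, 0.6],
  [0, 0, -0.822, 186.5, -253, 30, 0.6],
])

```text
time_s: 7.75
position: [0.5029, -0.0304, 0.1902]
eef_rot: [-2.013, -2.411, -0.001]
ft_force: [0.7, -0.2, -0.0]
opening: 0.0683
gripper_force: 0.0
```

Run:
```python
from h import *
delta((-.25,.026,.031),tool(0))
```

```text
[-0.0, -0.001, 0.007, -3.516, 1.049, 159.232]
```

Call:
step_arm([
  [0, 0, 0, -2, 0.5, 10, 0.6],
  [0, 0, 0.003, -3, 0.5, 28, 0.6],
  [0, 0, 0.003, -3, 1, 48, 0.6],
  [0, 0, 0.003, -3, 1, 68, 0.6],
  [0, 0, 0.003, -3, 1, 88, 0.6],
  [0, 0, 0.003, -3, 1, 108, 0.6],
  [0, 0, 0.003, -3, 1, 126, 0.6],
  [0, 0, 0.003, -3, 1, 142, 0.6],
  [0, 0, 0.003, -3, 1, 153, 0.6],
  [0, 0, 0.003, -3, 1, 159, 0.6],
])

```text
time_s: 8.58
position: [0.505, -0.0372, 0.0294]
eef_rot: [-2.024, -2.4, 0.002]
ft_force: [-0.0, -0.2, -0.9]
opening: 0.0684
gripper_force: 0.0
```

Call:
step_arm([
  [0, 0, 0, 0, 0, 0, 0.4],
  [0, 0, 0, 0, 0, 0, 0.2],
  [0, 0, 0, 0, 0, 0, 0.05],
  [0, 0, 0, 0, 0, 0, -0.05],
  [0, 0, 0, 0, 0, 0, -0.15],
  [0, 0, 0, 0, 0, 0, -0.3],
  [0, 0, 0, 0, 0, 0, -0.6],
  [0, 0, 0, 0, 0, 0, -1],
  [0, 0, 0, 0, 0, 0, -1],
  [0, 0, 0, 0, 0, 0, -1],
], squeeze=70)

```text
time_s: 9.42
position: [0.5066, -0.0366, 0.0326]
eef_rot: [2.022, 2.403, 0.001]
ft_force: [-1.5, -0.2, 5.9]
opening: 0.0343
gripper_force: 69.0
```

Run:
```python
from h import *
o=sensors.observe();p=ul(o['position']);print(p,o['opening'],o['gripper_force'],o['ft_force'],o['moment'])
```

```text
[-0.25335007  0.02455033  0.03259932] 0.03427911820648511 69.04455900192261 [-1.54099266 -0.23009814  5.88430392] [-0.01498379  0.29143643 -0.13901795]
```

```bash
cat >> h.py <<'E'
def tcp(bx,bz,th,L=182,h=17.5):
    t=np.radians(th);c,s=np.cos(t),np.sin(t)
    return np.array([bx-L*c-h*s, bz+L*s-h*c])
def rows(seg,n=10):
    (b0,z0,t0),(b1,z1,t1)=seg; P0=tcp(b0,b0 and z0,t0); t=np.radians(t0)
    ex=np.array([np.cos(t),-np.sin(t)]); ez=np.array([-np.sin(t),-np.cos(t)])
    for i in range(1,n+1):
        f=i/n; f=f*f*(3-2*f)
        th=t0+f*(t1-t0); d=tcp(b0+f*(b1-b0),z0+f*(z1-z0),th)-P0
        print([0,round(-np.radians(th-t0),3),0,round(d@ex,1),0,round(d@ez,1),-1])
E
python3 - <<'E'
from h import *
S=[(-71,50,0),(-71,50,15),(-111,50,20),(-160,68,20),(-205,85,20)]
for a,b in zip(S,S[1:]): print(a,b); rows((a,b))
E
```

```text
(-71, 50, 0) (-71, 50, 15)
[0, np.float64(-0.007), 0, np.float64(-0.1), 0, np.float64(-1.3), -1]
[0, np.float64(-0.027), 0, np.float64(-0.4), 0, np.float64(-5.0), -1]
[0, np.float64(-0.057), 0, np.float64(-0.7), 0, np.float64(-10.3), -1]
[0, np.float64(-0.092), 0, np.float64(-0.8), 0, np.float64(-16.8), -1]
[0, np.float64(-0.131), 0, np.float64(-0.7), 0, np.float64(-23.9), -1]
[0, np.float64(-0.17), 0, np.float64(-0.3), 0, np.float64(-31.0), -1]
[0, np.float64(-0.205), 0, np.float64(0.3), 0, np.float64(-37.5), -1]
[0, np.float64(-0.235), 0, np.float64(0.9), 0, np.float64(-42.8), -1]
[0, np.float64(-0.254), 0, np.float64(1.5), 0, np.float64(-46.4), -1]
[0, np.float64(-0.262), 0, np.float64(1.7), 0, np.float64(-47.7), -1]
(-71, 50, 15) (-111, 50, 20)
[0, np.float64(-0.002), 0, np.float64(-1.1), 0, np.float64(-0.2), -1]
[0, np.float64(-0.009), 0, np.float64(-4.2), 0, np.float64(-0.6), -1]
[0, np.float64(-0.019), 0, np.float64(-8.6), 0, np.float64(-1.2), -1]
[0, np.float64(-0.031), 0, np.float64(-14.1), 0, np.float64(-2.0), -1]
[0, np.float64(-0.044), 0, np.float64(-19.9), 0, np.float64(
[... 1101 characters left out ...]
205, 85, 20)
[0, np.float64(-0.0), 0, np.float64(-1.3), 0, np.float64(-0.0), -1]
[0, np.float64(-0.0), 0, np.float64(-5.0), 0, np.float64(-0.1), -1]
[0, np.float64(-0.0), 0, np.float64(-10.4), 0, np.float64(-0.1), -1]
[0, np.float64(-0.0), 0, np.float64(-16.9), 0, np.float64(-0.2), -1]
[0, np.float64(-0.0), 0, np.float64(-24.1), 0, np.float64(-0.3), -1]
[0, np.float64(-0.0), 0, np.float64(-31.2), 0, np.float64(-0.4), -1]
[0, np.float64(-0.0), 0, np.float64(-37.7), 0, np.float64(-0.5), -1]
[0, np.float64(-0.0), 0, np.float64(-43.1), 0, np.float64(-0.5), -1]
[0, np.float64(-0.0), 0, np.float64(-46.8), 0, np.float64(-0.6), -1]
[0, np.float64(-0.0), 0, np.float64(-48.1), 0, np.float64(-0.6), -1]
```

Call:
step_arm([
  [0, -0.007, 0, 0, 0, -2, -1],
  [0, -0.027, 0, -0.4, 0, -6, -1],
  [0, -0.057, 0, -0.7, 0, -12, -1],
  [0, -0.092, 0, -0.8, 0, -18.5, -1],
  [0, -0.131, 0, -0.7, 0, -25.5, -1],
  [0, -0.17, 0, -0.3, 0, -32.5, -1],
  [0, -0.205, 0, 0.3, 0, -39, -1],
  [0, -0.235, 0, 0.9, 0, -44.5, -1],
  [0, -0.254, 0, 1.5, 0, -48, -1],
  [0, -0.262, 0, 1.7, 0, -49.5, -1],
], squeeze=80)

```text
time_s: 10.25
position: [0.5053, -0.0341, 0.0811]
eef_rot: [1.885, 2.243, -0.249]
ft_force: [0.4, -0.1, -3.1]
opening: 0.0337
gripper_force: 79.7
```

Run:
```python
from h import *
o=sensors.observe();p=ul(o['position']);print(p,o['opening'],o['gripper_force'],o['ft_force'],o['moment'])
R=U.inv()*Ro.from_rotvec(o['eef_rot']);M=R.as_matrix();print(M.round(3).tolist())
g=p-.0175*M[:,2];print('front',g-.078*M[:,0],'back',g+.182*M[:,0])
s=save('side','s3.png')[140:340,200:400]; cv2.imwrite('pics/s3c.png',cv2.cvtColor(cv2.resize(s,None,fx=3,fy=3,interpolation=cv2.INTER_CUBIC),cv2.COLOR_RGB2BGR))
```

```text
[-0.25063255  0.02532944  0.08113621] 0.03370619516310618 79.66700434684753 [ 0.42910293 -0.07767214 -3.11413785] [ 0.17304772  0.0337809  -0.03340913]
[[0.966, 0.0, -0.26], [0.0, -1.0, -0.0], [-0.26, 0.0, -0.966]]
front [-0.32138989  0.02530793  0.11833363] back [-0.07035009  0.02539977  0.05066525]
```

View pics/s3c.png

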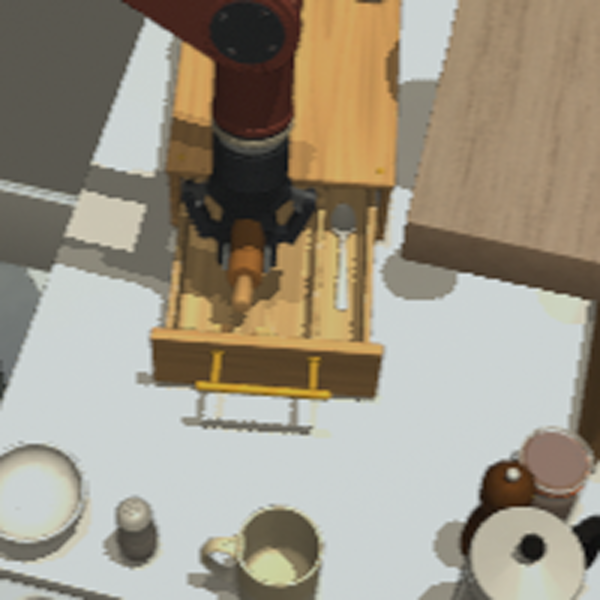

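The side view shows the pin tilted in the gripper, with its front handle tip at crop (243,303), which is px (281,241), above the drawer. I'll compare that with the predicted position.

Run:
```python
from h import *
print(proj('side',[w((-.3214,.0253,.1183)),w((-.3214,.0253,.106)),w((-.331,.0253,.09)),w((-.283,.0253,.108))]).round(1))
```

```text
[[280.  242.5]
 [280.  244.6]
 [279.7 250.1]
 [281.  233.2]]
```

Call:
step_arm([
  [0, -0.003, 0, -1, 0, 0, -1],
  [0, -0.012, 0, -4, 0, -0.6, -1],
  [0, -0.024, 0, -9, 0, -1.2, -1],
  [0, -0.036, 0, -14, 0, -2, -1],
  [0, -0.048, 0, -20, 0, -2.8, -1],
  [0, -0.06, 0, -26, 0, -3.6, -1],
  [0, -0.07, 0, -31, 0, -4.4, -1],
  [0, -0.08, 0, -35.5, 0, -5, -1],
  [0, -0.086, 0, -38.5, 0, -5.4, -1],
  [0, -0.087, 0, -39.5, 0, -5.6, -1],
])

```text
time_s: 11.13
position: [0.5118, -0.0713, 0.0966]
eef_rot: [1.839, 2.185, -0.325]
ft_force: [-0.2, 0.2, -3.0]
opening: 0.0342
gripper_force: 79.7
```

```bash
cat >> h.py <<'E'
def ends():
    o=sensors.observe();p=ul(o['position']);M=(U.inv()*Ro.from_rotvec(o['eef_rot'])).as_matrix()
    g=p-.0175*M[:,2];f=g-.078*M[:,0];b=g+.182*M[:,0]
    print('front',f.round(4),'back',b.round(4),o['ft_force'].round(1),o['moment'].round(2),o['opening']); return f,b
E
python3 - <<'E'
from h import *
f,b=ends(); print(proj('side',[w(f)]),proj('top',[w(f)]))
for x in(-.159,-.336): print(x, b[2]+(f[2]-b[2])*(x-b[0])/(f[0]-b[0]))
E
```

```text
front [-0.3557  0.0254  0.1398] back [-0.1114  0.0252  0.0507] [-0.2  0.2 -3. ] [ 0.2   0.   -0.02] 0.03417818699549209
[[279.12628309 249.10695545]] [[329.66094926 192.3704228 ]]
-0.159 0.06803655363863359
-0.336 0.13256662295971589
```

Force is only the pin's weight, so nothing is touching. I'll draw it out along its own axis.

Call:
step_arm([
  [0, 0, 0, -2, 0, 0, -1],
  [0, 0, 0, -8, 0, 0, -1],
  [0, 0, 0, -18, 0, 0, -1],
  [0, 0, 0, -30, 0, 0, -1],
  [0, 0, 0, -44, 0, 0, -1],
  [0, 0, 0, -59, 0, 0, -1],
  [0, 0, 0, -74, 0, 0, -1],
  [0, 0, 0, -88, 0, 0, -1],
  [0, 0, 0, -98, 0, 0, -1],
  [0, 0, 0, -103, 0, 0, -1],
])

```text
time_s: 11.97
position: [0.5288, -0.1681, 0.1327]
eef_rot: [1.84, 2.184, -0.324]
ft_force: [0.0, 0.1, -2.9]
opening: 0.0336
gripper_force: 79.7
```

Run:
```python
from h import *
f,b=ends(); print(w(f),w(b))
```

```text
front [-0.454   0.0255  0.1758] back [-0.2097  0.0249  0.0867] [ 0.   0.1 -2.9] [0.21 0.02 0.03] 0.03359137049393415
[ 0.54015579 -0.23439372  0.17584176] [0.49876916 0.00632119 0.08671558]
```

Call:
step_arm([
  [0, 0, 0, -1.5, 0, -4, -1],
  [0, 0, 0, -5, 0, -14, -1],
  [0, 0, 0, -10, 0, -28, -1],
  [0, 0, 0, -16, 0, -44, -1],
  [0, 0, 0, -22, 0, -60, -1],
  [0, 0, 0, -28, 0, -77, -1],
  [0, 0, 0, -34, 0, -93, -1],
  [0, 0, 0, -39, 0, -107, -1],
  [0, 0, 0, -43, 0, -117, -1],
  [0, 0, 0, -44.5, 0, -122, -1],
])

```text
time_s: 12.8
position: [0.5291, -0.166, 0.264]
eef_rot: [1.837, 2.185, -0.322]
ft_force: [0.7, 0.0, -1.8]
opening: 0.0336
gripper_force: 79.8
```

Call:
step_arm([
  [0, 0.01, 0, 0, 0, 0, -1],
  [0, 0.04, 0, 0, 0, 0, -1],
  [0, 0.08, 0, 0, 0, 0, -1],
  [0, 0.13, 0, 0, 0, 0, -1],
  [0, 0.18, 0, 0, 0, 0, -1],
  [0, 0.23, 0, 0, 0, 0, -1],
  [0, 0.28, 0, 0, 0, 0, -1],
  [0, 0.32, 0, 0, 0, 0, -1],
  [0, 0.343, 0, 0, 0, 0, -1],
  [0, 0.349, 0, 0, 0, 0, -1],
])

```text
time_s: 13.63
position: [0.5279, -0.1669, 0.2603]
eef_rot: [-2.022, -2.401, 0.0]
ft_force: [-0.9, -0.9, -2.1]
opening: 0.0338
gripper_force: 79.8
```

Call:
step_arm([
  [0, 0, 0, 0, 0, 0, -1],
  [0, 0, 0, 0, 0, 0, -1],
  [0, 0, 0, 0, 0, 0, -1],
  [0, 0, 0, 0, 0, 0, -1],
  [0, 0, 0, 0, 0, 0, -1],
  [0, 0, 0, 0, 0, 0, -1],
  [0, 0, 0, 0, 0, 0, -1],
  [0, 0, 0, 0, 0, 0, -1],
  [0, 0, 0, 0, 0, 0, -1],
  [0, 0, 0, 0, 0, 0, -1],
])

```text
time_s: 14.47
position: [0.5283, -0.1663, 0.2615]
eef_rot: [-2.022, -2.404, -0.0]
ft_force: [0.2, 1.2, -3.7]
opening: 0.034
gripper_force: 79.8
```

Run:
```python
from h import *
f,b=ends(); print(proj('side',[w(f),w(b)]))
s=save('side','s4.png')[120:320,200:400]; cv2.imwrite('pics/s4c.png',cv2.cvtColor(cv2.resize(s,None,fx=3,fy=3,interpolation=cv2.INTER_CUBIC),cv2.COLOR_RGB2BGR))
```

```text
front [-0.4629  0.0255  0.279 ] back [-0.2029  0.0253  0.279 ] [ 0.2  1.2 -3.7] [-0.2  -0.02  0.01] 0.03400183610087127
[[276.04393559 258.78349175]
 [283.65019037 177.39523255]]
```

View pics/s4c.png

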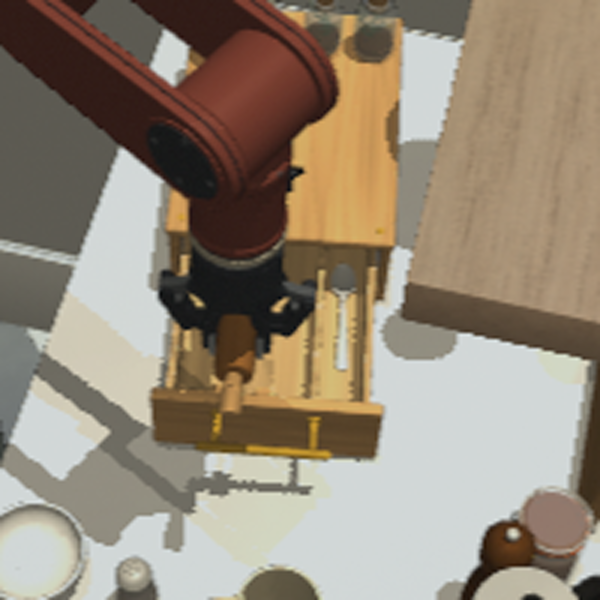

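The pin hangs level in the gripper with its tip at px (277,257). The prediction was (276,259), so it hasn't slipped, and the crockery hasn't moved.

```bash
python3 -c "
from h import *
print(workorder.sign_off())"
```

```text
the job is handed in; nothing more can be done
None
```

I pulled the drawer out to its stop, drew the rolling pin out on a slant, and handed the job in at about 14.5 s. The pin was held still and level, with both ends about 0.28 m above the worktop; no verdict came back.

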